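# Lock the wheel on its axle with the R-clip

### The arm

A 6-joint arm with a two-finger parallel gripper is mounted at the origin on the work surface. World frame = base frame: x ahead of the robot, y to its left, z up, the work surface at z = 0. Lengths are in m, angles in rad, forces in N, time in s.
With the tool pointing down it reaches from about 0.35 to 0.975 m from the base axis. Payload 4.9 kg.
Tool frame: the origin (TCP) lies at the very end of the fingers, on their centre line; the grasp point (between the pads) lies 19 mm behind it; y points along the fingers, z is the direction in which the jaws open and shut, and the axes are right-handed (so a half turn about y gives the same grasp; the last joint's range is limited). The gripper opens to 85 mm and grips with 20 to 120 N. Pads are 22 mm wide; open, the fingers measure 114 mm over their backs; the gripper's body (76 mm by 85 mm) begins 54 mm behind the grasp point. The pads swing forward as they close: fully open they stand 13 mm farther back than shut.
Start: joints at [-1.398, 0.053, 1.613, -0, 1.476, -0.119], TCP at [0.18, -0.599, 0.231] pointing down, gripper open.
Joint ranges: [-3.01, 3.01], [-1.01, 2.22], [0.06, 2.58], [-1.02, 4.17], [0.09, 2.62], [-3.14, 3.14]. Speed limits (rad/s): [2.57, 2.57, 3.14, 3.14, 3.14, 3.14].

### API

Orientations are given as a rotation vector (axis times angle).
In Python, from station import monitor, viewer, ticket gives the robot as it stands.
- The arm moves only by the tool servo_tool, never from a script. Its argument "commands" is one flat list of numbers, 7 for each row, row after row: the turn, a rotation vector about the tool's x, y, z in rad, then the shift along the tool's x, y, z in cm, then the opening, from 0 (shut) to 1 (fully open). In form: [rx, ry, rz, dx, dy, dz, claw, rx, ry, rz, dx, dy, dz, claw, ...]. A call has 1 to 20 rows; each row shifts and turns the pose as measured when the row begins, along the tool's axes as they then stand; what a row does not reach is not made up. A row lasts 1/10 s, in which the tool goes at most 50 mm and 8.59 degrees, less where a joint would pass 70% of its speed; a pose out of reach is approached as far as the arm can. A call is refused whole if a number of a shift passes 5 or a number of a turn 0.15, either way. A call with a gripper value outside its range is refused whole. The fingers move at their own pace and stop on an object; "grip_force" is the grip in N (left out, the last holds). Time passes only in rows, so rows that do not move let the fingers close. It gives the time, the measured TCP pose, the force and the opening at its end, in the units of the state.
- monitor.get_obs(): the state, without advancing time (a new reading comes with each control period).
- viewer.get_image(name): name is "scene" or "top"; returns a dict with "frame" (420x560x3 uint8, red, green, blue), "depth" (420x560 float32, m along the optical axis (not along the pixel's ray), 0 where there is no reading), "camera_matrix" (3x3 intrinsics, pixels), "dist_coeffs" ([k1, k2, p1, p2, k3] as OpenCV has them; the pictures are not rectified), "cam_to_world" (4x4, takes a point from camera to world coordinates). Camera axes: x right, y down, z forward; pixel columns grow to the right and rows downward; lengths in m; the calibration is good to about 2 mm. A picture is of the moment at which its call begins.
- ticket.finish_job(): hands the job in, once; it reports no verdict.
The state is a dict: "t": time; "q": joint angles; "dq": joint speeds; "effort": joint torques, N m; "tool_pos": TCP position; "tool_rot": TCP orientation; "contact_force": force on the tool from outside, world axes, zero at the start; "wrist_torque": the same for the moment, N m; "opening": finger opening in m.
Only numpy, scipy, OpenCV 4.12 (cv2) and the standard library are available. Lean on these libraries where they do the work, as an engineer would, in place of code of your own. Each camera call takes 0.05 s, during which the arm holds its last target.

### The job

Take the R-clip out of the wooden block and lock the wheel on its axle with it: find the cross-hole of the axle with the clip's straight leg, pass the leg down through it, then press on until the bent leg has ridden over the axle and snapped in below it, fully home, and let go. The axle may sit a centimetre or so off its middle, so feel for the hole gently instead of forcing the clip, and leave the other things on the bench where they are.

Things in the scene. Friction and masses are not known exactly. Their poses are not given: they have to be found in the camera images.
- hub: Fixed wheel stand: grey base plate 110 x 235 x 12 mm, bearing post, black-tyred wheel and a level steel axle 24 mm in diameter, axis 85 mm above the bench. Origin on the bench under hub_mid; z up, y along the axle to its free end, 21 to 47 mm away. Towards -y: boss 34 mm across from y = -22 mm, tyre (top at 145 mm) from -110 to -146, bearing post (top at 114 mm) from -164 to -210.
- hub_mid (a point): Point on the axle's axis, at the middle of the cross-hole's range; axes as hub. The axle's one upright through hole is 7 mm along the axle by 6.6 mm across it, its mouth widened across the axle to about 10 mm. The axle is held stiffly in its bearing, with the hole's centre anywhere up to 13 mm from this point, either way along y: that offset is not measured; see it or feel for it.
- clip: Loose steel R-clip of 5 mm wire, 70 g, standing upright in the block. z: up along the straight leg; x: towards the bent leg; y: square to the clip's plane. Origin on the straight leg's centre line, at the point that lies on the axle's axis when home. The straight leg runs from the coil down to z = -37.5 mm. Bent leg (wire centre): see clip_coil. It may lean some 3 degrees in its hole.
- clip_tip (a point): Rounded end of the clip's straight leg, at z = -37.5 mm in the clip's frame; axes as clip.
- clip_coil (a point): Centre of the coil, at x = 9, z = 45 mm in the clip's frame, axes as clip. The coil is 23 mm across, 10 mm thick along y: grip it across this thickness from above. The bent leg leaves it at x = 16, z = 37, comes near the straight leg at x = 6, z = 14, bows out to x = 15.5 round the axle, has its throat at x = 9.5, z = -11.5 and its flared end at x = 19, z = -24 (wire centres, mm).
- bent_leg (a joint): Spread of the sprung bent leg (rad): 0 at rest, about 0.09 while its throat passes the widest part of the axle. With the tip below the axle the push needed grows to roughly 5 to 12 N, falls as the throat passes, then rises steeply when the clip is home (coil centre 45 mm above the axle's axis, within 1 to 2 mm).
- block: Fixed wooden block 66 mm (x) by 70 mm (y) by 45 mm tall with a 6 mm hole, 26 mm deep, in which the clip's straight leg stands. Origin on the bench under the hole; z up; the block reaches from x = -60 to +6 mm, and the bent leg hangs outside its +x side. Two spare pins stand 12 mm proud of it at x = -45 mm.
- block_hole (a point): Mouth of the clip's hole in the block, 45 mm above the bench; axes as block.
- wrench: Bystander: loose steel wrench, 170 mm long, lying on the bench; origin under its middle.
- driver: Bystander: loose screwdriver, 190 mm long, lying on the bench.
- jar: Bystander: white jar with a black lid, 60 mm across, 75 mm tall; origin under its centre.
- bearing: Bystander: steel ring lying flat, 48 mm across, 14 mm tall; origin under its centre.
- clevis: Bystander: dark steel headed pin standing on end, 14 mm thick, head 22 mm; origin under its centre.
- pulley: Bystander: aluminium pulley lying flat, 60 mm across, 18 mm tall; origin under its centre.

How it is judged:
On the way, in this order (a step that is already met when the one before it is completed fails the run):
1. the clip is lifted out of the block (distance between clip_tip and block_hole above 0.06 m), for 0.1 s.
2. the straight leg is through the axle's cross-hole, its tip below the axle (z of clip_tip in the frame of hub_mid between -0.045 and -0.014 m and x of clip_tip in the frame of hub_mid between -0.006 and 0.006 m and y of clip_tip in the frame of hub_mid between -0.018 and 0.018 m), for 0.05 s.
3. the bent leg is spread over the axle (value of joint bent_leg above 0.04 rad).
At the end, for the whole second after the job is handed in: The straight leg stands through the cross-hole, tip 34 to 42 mm below the axle's axis (home: 37.5) and within 7 mm of its upright middle plane; the clip's plane is square to the axle within 0.3 rad; the bent leg has sprung back (spread under 0.03 rad); the clip is at rest (z of clip_tip in the frame of hub_mid between -0.042 and -0.034 m and x of clip_tip in the frame of hub_mid between -0.007 and 0.007 m and y of clip_tip in the frame of hub_mid between -0.018 and 0.018 m and angle between the y axis of clip and the y axis of hub, either way round below 0.3 rad and value of joint bent_leg below 0.03 rad and linear speed of clip below 0.01 m/s); the robot touches nothing.
It fails at once if the clip is forced against the wheel stand or its axle with more than 45 N (contact force between clip and hub above 45 N).
It fails at once if another thing on the bench is moved by more than 25 mm (distance of any of wrench, driver, jar, bearing, clevis, pulley from where it was at the start of the episode above 0.025 m).
It also fails if it takes over 72 s, if anything falls off the work surface, if the arm or the gripper's body presses on something with over 40 N, if the wrist force passes 120 N, or if a joint passes its speed limit or range.

## Working session

There is one attempt and no reset: what is moved stays moved. The work goes in short steps, Python scripts to look and compute and a tool call to move; the robot and the scene stay as the last step left them, time stands still between calls to the robot, and variables do not carry over. Pictures are saved under pics/ and viewed, and the job is handed in when it is done.

Besides the shell and the picture viewer there is one more tool, called after "Emit:" as a command line: name --argument value ..., lists and objects as JSON in quotes. servo_tool: Moves the arm, as the interface text tells. Its arguments: {"type":"object","properties":{"commands":{"type":"array","items":{"type":"number"}},"grip_force":{"type":"number"}},"required":["commands"]}

```bash
ls; mkdir -p pics
cat > h.py <<'E'
import numpy as np, cv2
from station import monitor, viewer, ticket
def grab(n,tag):
    d=viewer.get_image(n); np.savez(f'{tag}_{n}.npz',**{k:np.array(v) for k,v in d.items()})
    cv2.imwrite(f'pics/{tag}_{n}.png',d['frame'][:,:,::-1]); return d
def load(n,tag): return dict(np.load(f'{tag}_{n}.npz'))
def ray(d,uv):
    p=cv2.undistortPoints(np.array(uv,float).reshape(-1,1,2),d['camera_matrix'],d['dist_coeffs'])[:,0]
    T=d['cam_to_world']; v=np.c_[p,np.ones(len(p))]@T[:3,:3].T
    return T[:3,3],v
def onz(d,uv,z):
    o,v=ray(d,uv); return o+v*((z-o[2])/v[:,2])[:,None]
def dep(d,uv):
    o,v=ray(d,uv); return np.array([o+v[i]*d['depth'][int(round(b)),int(round(a))] for i,(a,b) in enumerate(uv)])
def proj(d,P):
    T=np.linalg.inv(d['cam_to_world']); r,_=cv2.Rodrigues(T[:3,:3])
    return cv2.projectPoints(np.array(P,float).reshape(-1,1,3),r,T[:3,3],d['camera_matrix'],d['dist_coeffs'])[0][:,0]
def tri(d1,u1,d2,u2):
    o1,v1=ray(d1,[u1]);o2,v2=ray(d2,[u2]);v1=v1[0]/np.linalg.norm(v1);v2=v2[0]/np.linalg.norm(v2)
    A=np.c_[v1,-v2];s=np.linalg.lstsq(A,o2-o1,rcond=None)[0]
    a=o1+s[0]*v1;b=o2+s[1]*v2;return (a+b)/2,np.linalg.norm(a-b)
E
python3 - <<'E'
from h import *
np.set_printoptions(precision=4,suppress=True)
print(monitor.get_obs())
for n in('scene','top'):
    d=grab(n,'a'); print(d['camera_matrix'],d['dist_coeffs'],d['cam_to_world'])
E
```

```text
pics
{'t': 0.0, 'q': array([-1.398 ,  0.0534,  1.6143, -0.    ,  1.476 , -0.119 ]), 'dq': array([-0.0003, -0.0008, -0.0009,  0.0002, -0.0009, -0.0011]), 'effort': array([ -0.0011, -39.3689, -37.0176,  -0.0002,   0.0071,  -0.    ]), 'tool_pos': array([ 0.1797, -0.598 ,  0.2301]), 'tool_rot': array([-0.3035,  2.0669, -2.0626]), 'contact_force': array([-0.2946, -0.3099, -0.3708]), 'wrist_torque': array([0.0396, 0.0088, 0.0044]), 'opening': 0.08530439827909038}
[[381.2586   0.     276.8679]
 [  0.     381.2586 210.4034]
 [  0.       0.       1.    ]] [-0.0233  0.      0.      0.      0.    ] [[ 0.8667  0.2767 -0.4152  0.878 ]
 [ 0.4988 -0.4947  0.7116 -0.57  ]
 [-0.0085 -0.8239 -0.5667  0.5591]
 [ 0.      0.      0.      1.    ]]
[[438.7698   0.     291.5076]
 [  0.     438.7698 209.5488]
 [  0.       0.       1.    ]] [-0.0439  0.      0.      0.      0.    ] [[ 0.002  -0.9981  0.062   0.4987]
 [-0.9997 -0.0006  0.0227  0.0086]
 [-0.0226 -0.062  -0.9978  1.0254]
 [ 0.      0.      0.      1.    ]]
```

View pics/a_scene.png

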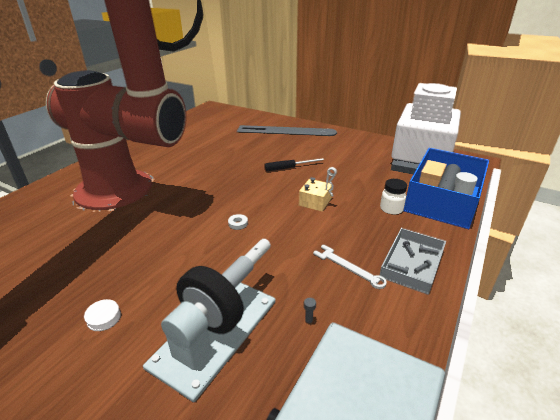

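View pics/a_top.png

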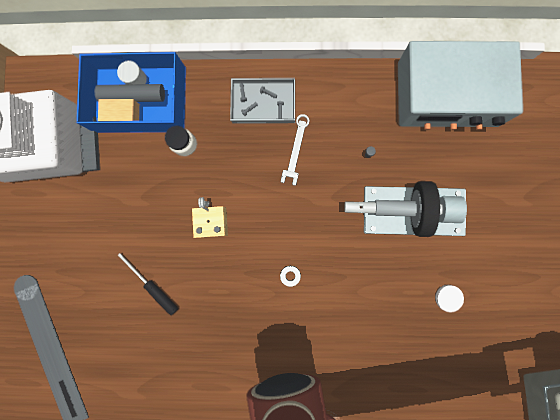

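The scene view shows the block and clip at about (317,190) and the wheel stand at (220,300). In the top view the block is at (208,221), the clip coil at (204,203), and the axle's free end at (340,207). I'll zoom in.

Run:
```python
from h import *
def z(n,x0,y0,w,h,o,s):
    im=cv2.imread(f'pics/a_{n}.png')[y0:y0+h,x0:x0+w]
    cv2.imwrite(f'pics/{o}.png',cv2.resize(im,None,fx=s,fy=s,interpolation=cv2.INTER_NEAREST))
z('top',180,190,60,55,'z1',10); z('top',325,180,150,62,'z2',5)
z('scene',290,160,60,55,'z3',10); z('scene',210,225,75,75,'z4',8)
```

```text
(no output)
```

View pics/z1.png

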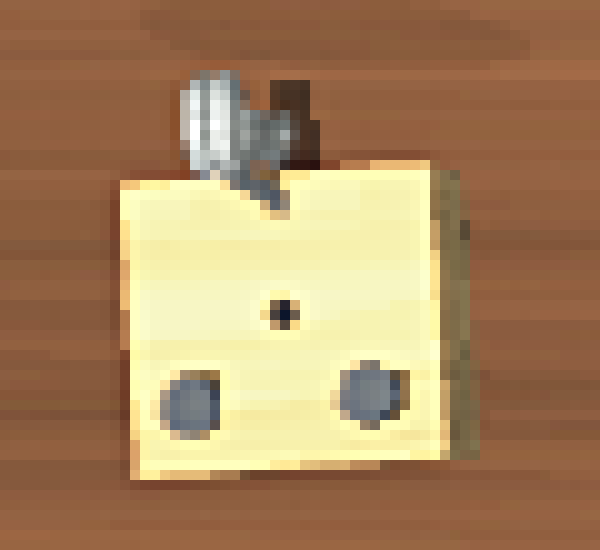

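View pics/z2.png

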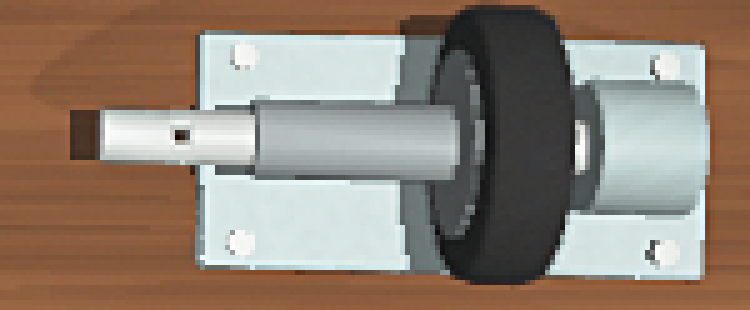

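View pics/z3.png

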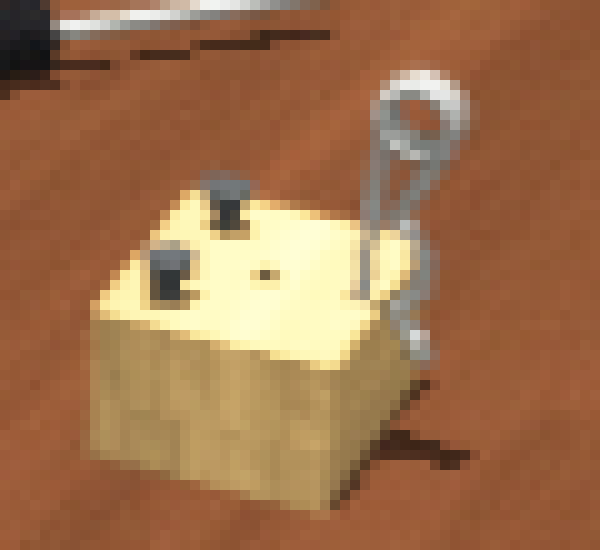

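View pics/z4.png

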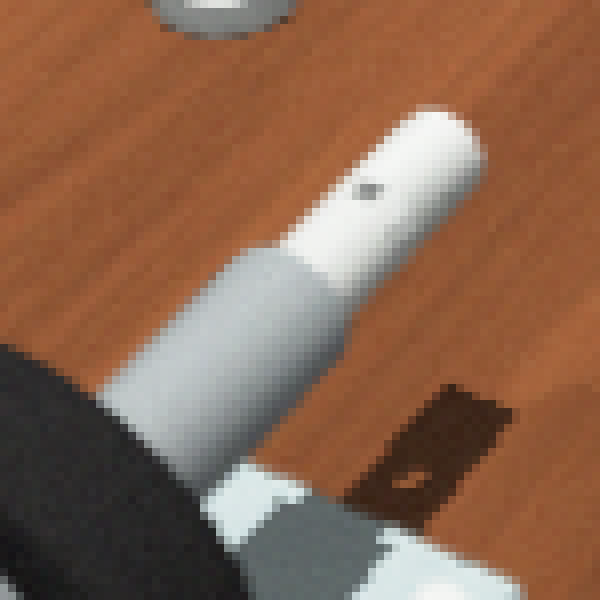

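The cross-hole is visible: about (361,206.5) in the top view and (256,248) in the scene view. The coil centre is near (201,202) in the top view and (331.5,171.3) in the scene view. Next I'll measure these.

Run:
```python
from h import *
np.set_printoptions(precision=4,suppress=True)
t=load('top','a');s=load('scene','a')
# clouds
def cloud(d):
    vv,uu=np.mgrid[0:420,0:560]; uv=np.c_[uu.ravel(),vv.ravel()]
    o,v=ray(d,uv); P=o+v*d['depth'].ravel()[:,None]; return P.reshape(420,560,3)
ct=cloud(t);cs=cloud(s)
for nm,c in(('top',ct),('scene',cs)):
    b=c[185:245,180:240] if nm=='top' else c[155:220,285:350]
    P=b.reshape(-1,3); k=P[(P[:,2]>0.075)&(P[:,2]<0.13)]
    print(nm,'clip hi',len(k),k.mean(0),k.min(0),k.max(0))
    hi=k[k[:,2]>k[:,2].max()-.022]; w=np.linalg.svd(hi[:,:2]-hi[:,:2].mean(0),full_matrices=False); print(' coil',hi.mean(0),w[1],w[2][0])
    m=P[(abs(P[:,2]-.045)<.003)]; print(' blocktop z',np.median(m[:,2]))
    a=c[195:215,335:380] if nm=='top' else c[235:275,230:275]
    A=a.reshape(-1,3);A=A[(A[:,2]>.085)&(A[:,2]<.11)]; print(' axle',A.min(0),A.max(0),np.median(A,0))
    np.save(nm+'_c.npy',c)
# block top mask top view
hsv=cv2.cvtColor(t['frame'],cv2.COLOR_RGB2HSV)
m=((hsv[...,1]>40)&(hsv[...,1]<130)&(hsv[...,2]>220)).astype(np.uint8); m[:185]=0;m[245:]=0;m[:,:180]=0;m[:,240:]=0
cn=max(cv2.findContours(m,0,1)[0],key=cv2.contourArea)
r=cv2.minAreaRect(cn);print(r); B=cv2.boxPoints(r);W=onz(t,B,.045);print(W); 
print('edges',[np.linalg.norm(W[i]-W[i-1]) for i in range(4)],[np.degrees(np.arctan2(*(W[i]-W[i-1])[[1,0]])) for i in range(4)])
print('coil tri',tri(t,(201,202),s,(331.5,171.3)))
print('hole tri',tri(t,(360.8,206.5),s,(255.4,248.2)))
print('hole onz',onz(t,[(360.8,206.5)],.0955),onz(s,[(255.4,248.2)],.0965))
```

```text
top clip hi 70 [0.5714 0.2213 0.1038] [0.5603 0.2165 0.0835] [0.5828 0.2277 0.1144]
 coil [0.5718 0.2216 0.1058] [0.0506 0.0244] [-0.9936 -0.1132]
 blocktop z 0.043958245938640894
 axle [ 0.5473 -0.1567  0.0851] [ 0.5777 -0.0837  0.1023] [ 0.5621 -0.1232  0.0937]
scene clip hi 76 [0.5739 0.2204 0.0964] [0.562  0.2145 0.0753] [0.5857 0.2274 0.1114]
 coil [0.5748 0.2202 0.1007] [0.0513 0.0228] [0.9903 0.1391]
 blocktop z 0.04336217810080201
 axle [ 0.5533 -0.1998  0.0851] [ 0.5809 -0.0824  0.1017] [ 0.5703 -0.1514  0.0946]
((207.73794555664062, 221.54483032226562), (29.948232650756836, 31.240116119384766), 86.633544921875)
[[0.5641 0.2572 0.045 ]
 [0.5682 0.1864 0.045 ]
 [0.5011 0.1816 0.045 ]
 [0.4967 0.2521 0.045 ]]
edges [np.float64(0.06751790508883661), np.float64(0.07091274424005589), np.float64(0.06734087042357954), np.float64(0.07061006253981661)] [np.float64(4.287997682877291), np.float64(-86.63037445028068), np.float64(-175.96732398532163), np.float64(93.5098997985953)]
coil tri (array([0.5732, 0.2233, 0.0988]), np.float64(0.002075032565896234))
hole tri (array([ 0.5642, -0.1164,  0.0951]), np.float64(0.0028079749889357956))
hole onz [[ 0.563  -0.1172  0.0955]] [[ 0.5664 -0.117   0.0965]]
```

```bash
cat >> h.py <<'E'
from scipy.spatial.transform import Rotation as Rn
def state(): 
    o=monitor.get_obs(); return np.array(o['tool_pos']),Rn.from_rotvec(o['tool_rot']),o
def plan(target,Rt,target_is_down=True):
    p,R,o=state(); d=R.inv().apply(np.array(target)-p)*100; r=(R.inv()*Rt).as_rotvec()
    print('t',round(o['t'],2),'pos',p.round(4),'F',np.round(o['contact_force'],2),'open',round(o['opening'],4))
    print('shift cm (tool)',d.round(3),'rot',r.round(4)); print(R.as_matrix().round(4).tolist())
def Rdown(yaw,flip=1):
    # tool y down, tool z = flip*(world y rotated by yaw)
    y=np.array([0,0,-1.]); z=flip*np.array([-np.sin(yaw),np.cos(yaw),0]); x=np.cross(y,z)
    return Rn.from_matrix(np.c_[x,y,z])
E
python3 - <<'E'
from h import *
np.set_printoptions(precision=4,suppress=True)
c=np.load('top_c.npy');
# axle axis: per-column centre of axle via edge mask (z>0.07) 
for cols in (range(346,377,3),range(380,416,5)):
    for u in cols:
        col=c[190:225,u]; k=col[col[:,2]>.075]; print(u,k[:,:2].mean(0),k[:,0].min(),k[:,0].max(),k[:,2].max())
t=load('top','a');f=t['frame']
print(cv2.cvtColor(f,cv2.COLOR_RGB2GRAY)[202:212,355:368])
# base plate
hsv=cv2.cvtColor(f,cv2.COLOR_RGB2HSV); print(hsv[230,385],hsv[190,370])
m=((hsv[...,1]<40)&(hsv[...,2]>200)).astype(np.uint8)*255; m[:180]=0;m[242:]=0;m[:,:364]=0;m[:,475:]=0
cs=np.vstack(cv2.findContours(m,0,1)[0]); r=cv2.minAreaRect(cs);B=cv2.boxPoints(r);W=onz(t,B,.012);print(W)
print([(np.linalg.norm(W[i]-W[i-1]),np.degrees(np.arctan2(*(W[i]-W[i-1])[[1,0]]))) for i in range(4)])
for fl in(1,-1): plan((.573,.221,.20),Rdown(np.radians(5),fl))
E
```

```text
346 [ 0.5633 -0.0862] 0.5519053477512786 0.5756266571394278 0.09657938882657435
349 [ 0.5621 -0.0924] 0.5518703791993108 0.572765307100791 0.09799186961848705
352 [ 0.5621 -0.0988] 0.5518949040642752 0.573102990459697 0.0977843434370006
355 [ 0.5622 -0.1052] 0.551969864927384 0.5731200177464986 0.09964830628798382
358 [ 0.5622 -0.1116] 0.5518242429254199 0.5729769095672308 0.0978820485488664
361 [ 0.5622 -0.118 ] 0.5517279698998864 0.572834119346267 0.09445557638673197
364 [ 0.5621 -0.1243] 0.5518516480516423 0.5731977659450678 0.09671101639326074
367 [ 0.5621 -0.1307] 0.5519062151574938 0.5728950260277975 0.09791257978441159
370 [ 0.5621 -0.137 ] 0.5518592372585985 0.5732730221401949 0.09701209868401361
373 [ 0.5621 -0.1433] 0.5517712975927761 0.5733735519464309 0.09717296800817321
376 [ 0.5609 -0.1493] 0.5456488521625128 0.5774675370152322 0.10229995160917127
380 [ 0.5609 -0.1576] 0.5454320594454001 0.5771754513223012 0.10259393971042041
385 [ 0.5609 -0.1681] 0.5454303395910591 0.5773209710106653 0.10346363740438069
390 [ 0.5609 -0.1788] 0.5453392361956296 0.5774901057124222 0.1027
[... 1114 characters left out ...]
.23533874040130867), np.float64(88.3452670775371)), (np.float64(0.1081243325504462), np.float64(-2.14961342243248)), (np.float64(0.23689473474113343), np.float64(-91.65068980933891)), (np.float64(0.10816567733438003), np.float64(177.02624945015393))]
t 0.1 pos [ 0.1797 -0.598   0.2302] F [-0.42 -0.01 -0.22] open 0.0854
shift cm (tool) [-61.227   3.158 -67.119] rot [-0.0001 -2.9371 -0.0028]
[[-0.9577, -0.0003, 0.2877], [-0.2877, 0.0019, -0.9577], [-0.0002, -1.0, -0.0019]]
t 0.1 pos [ 0.1797 -0.598   0.2302] F [-0.42 -0.01 -0.22] open 0.0854
shift cm (tool) [-61.227   3.158 -67.119] rot [ 0.0019  0.2045 -0.    ]
[[-0.9577, -0.0003, 0.2877], [-0.2877, 0.0019, -0.9577], [-0.0002, -1.0, -0.0019]]
```

Emit:
servo_tool --commands '[0,0.1,0,0,0,0,0.6,0,0.1,0,-1.5,0,-3,0.6,0,0,0,-2.4,0,-4.1,0.6,0,0,0,-2.4,0,-4.1,0.6,0,0,0,-2.4,0,-4.1,0.6,0,0,0,-2.4,0,-4.1,0.6,0,0,0,-2.4,0,-4.1,0.6,0,0,0,-2.4,0,-4.1,0.6,0,0,0,-2.4,0,-4.1,0.6,0,0,0,-2.4,0,-4.1,0.6,0,0,0,-2.4,0,-4.1,0.6,0,0,0,-2.4,0,-4.1,0.6,0,0,0,-2.4,0,-4.1,0.6,0,0,0,-2.4,0,-4.1,0.6,0,0,0,-2.4,0,-4.1,0.6,0,0,0,-2.4,0,-4.1,0.6,0,0,0,-2.4,0,-4.1,0.6,0,0,0,0,0,0,0.6]' --grip_force 60

```text
t: 1.9
tool_pos: [0.5045, 0.1055, 0.2253]
tool_rot: [-0.086, 2.194, -2.171]
contact_force: [-1.1, -0.9, -0.9]
opening: 0.0514
```

Run:
```python
from h import *
plan((.573,.221,.15),Rdown(np.radians(5),-1))
```

```text
t 1.9 pos [0.5045 0.1055 0.2253] F [-1.08 -0.93 -0.88] open 0.0514
shift cm (tool) [ -7.736   7.634 -10.908] rot [ 0.0102 -0.0097  0.0011]
[[-0.997, -0.0019, 0.0775], [-0.0775, 0.01, -0.9969], [0.0011, -0.9999, -0.0102]]
```

Emit:
servo_tool --commands '[0.01,-0.01,0,-2.4,1,-3.5,0.6,0,0,0,-2.4,1.5,-3.5,0.6,0,0,0,-1.9,1.5,-2.5,0.6,0,0,0,-1,1.5,-1.4,0.6,0,0,0,0,1.0,0,0.6,0,0,0,0,0,0,0.6]'

```text
t: 2.5
tool_pos: [0.5727, 0.2236, 0.1559]
tool_rot: [-0.102, 2.173, -2.182]
contact_force: [-0.4, -0.6, -0.1]
opening: 0.0514
```

Run:
```python
from h import *
plan((.573,.221,.15),Rdown(np.radians(5),-1))
grab('scene','b');d=grab('top','b')
im=cv2.imread('pics/b_scene.png')[70:220,240:420];cv2.imwrite('pics/zb.png',cv2.resize(im,None,fx=4,fy=4,interpolation=0))
```

```text
t 2.5 pos [0.5727 0.2236 0.1559] F [-0.37 -0.62 -0.13] open 0.0514
shift cm (tool) [-0.005  0.588  0.26 ] rot [-0.0038  0.0019  0.0043]
[[-0.996, -0.004, 0.089], [-0.089, -0.0042, -0.996], [0.0043, -1.0, 0.0038]]
```

View pics/zb.png

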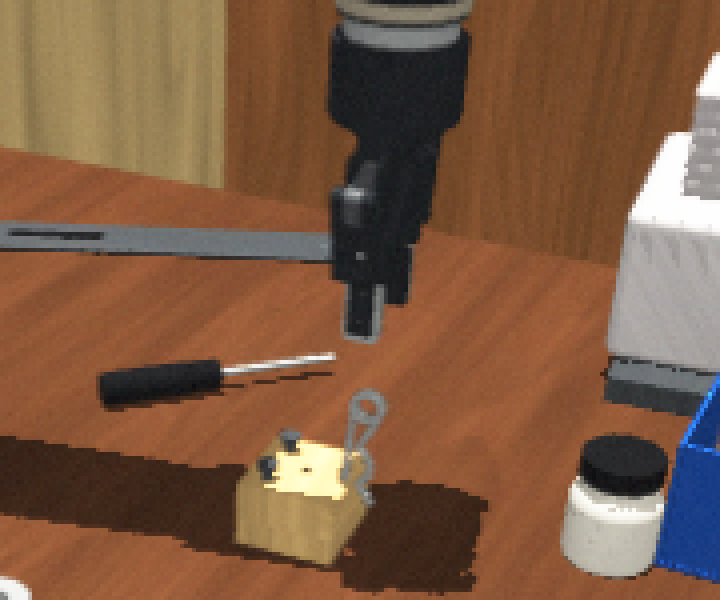

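The gripper is above the clip, with the fingertip near zoom pixel (362,340) and the coil at (368,408). I'll descend.

Emit:
servo_tool --commands '[0,0,0.004,0,2.5,0.25,0.6,0,0,0,0,2.5,0,0.6,0,0,0,0,1.6,0,0.6,0,0,0,0,0.6,0,0.6,0,0,0,0,0.2,0,0.6,0,0,0,0,0,0,0.6]'

```text
t: 3.2
tool_pos: [0.5779, 0.2169, 0.0903]
tool_rot: [-0.072, 2.17, -2.173]
contact_force: [0.1, 0.4, -0.1]
opening: 0.0513
```

Run:
```python
from h import *
plan((.573,.221,.08),Rdown(np.radians(5),-1))
for n in('scene','top'):
    grab(n,'c')
a=cv2.imread('pics/c_scene.png')[110:215,290:375];b=cv2.imread('pics/c_top.png')[160:265,165:250]
cv2.imwrite('pics/zc.png',cv2.resize(np.hstack([a,b]),None,fx=4.5,fy=4.5,interpolation=0))
```

```text
t 3.2 pos [0.5779 0.2169 0.0903] F [ 0.1   0.42 -0.14] open 0.0513
shift cm (tool) [ 0.469  1.019 -0.451] rot [-0.002  -0.0046 -0.0158]
[[-0.9965, 0.0159, 0.0825], [-0.0825, -0.0006, -0.9966], [-0.0158, -0.9999, 0.0019]]
```

View pics/zc.png

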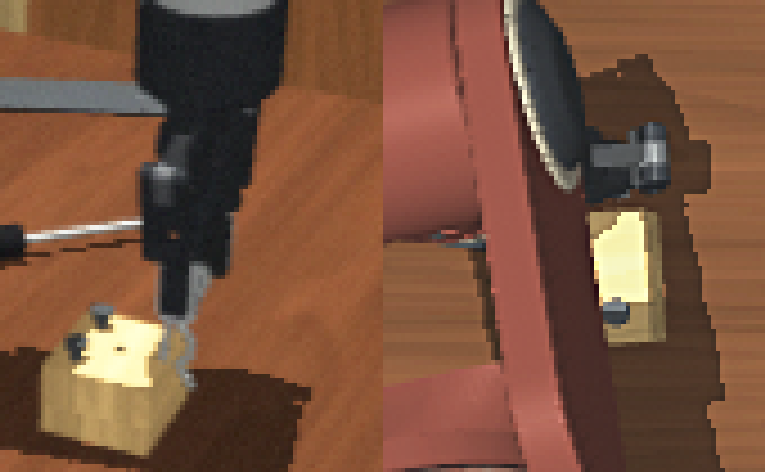

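Emit:
servo_tool --commands '[0,-0.004,-0.016,0.3,0.5,-0.3,0.6,0,0,0,0.15,0.5,-0.15,0.6,0,0,0,0,0,0,0.6]'

```text
t: 3.6
tool_pos: [0.5745, 0.2222, 0.0823]
tool_rot: [-0.092, 2.174, -2.176]
contact_force: [0.3, 0.8, -0.1]
opening: 0.0514
```

Run:
```python
from h import *
plan((.573,.221,.08),Rdown(np.radians(5),-1))
```

```text
t 3.6 pos [0.5745 0.2222 0.0823] F [ 0.26  0.76 -0.11] open 0.0514
shift cm (tool) [0.162 0.232 0.104] rot [-0.0011  0.0002 -0.0032]
[[-0.9962, 0.0033, 0.0874], [-0.0874, -0.0008, -0.9962], [-0.0032, -1.0, 0.0011]]
```

Emit:
servo_tool --commands '[0,0,-0.003,0.15,0.2,0.08,0.5,0,0,0,0,0,0,0.3,0,0,0,0,0,0,0.1,0,0,0,0,0,0,0,0,0,0,0,0,0,0,0,0,0,0,0,0,0,0,0,0,0,0,0,0]' --grip_force 60

```text
t: 4.3
tool_pos: [0.5728, 0.2216, 0.0801]
tool_rot: [-0.096, 2.176, -2.177]
contact_force: [-0.4, -0.1, -0.5]
opening: 0.0091
```

Run:
```python
from h import *
plan((.573,.221,.08),Rdown(np.radians(5),-1));print(state()[2]['wrist_torque'])
```

```text
t 4.3 pos [0.5728 0.2216 0.0801] F [-0.42 -0.12 -0.52] open 0.0091
shift cm (tool) [-0.018  0.006  0.061] rot [-0.0007  0.0006  0.0004]
[[-0.9961, -0.0003, 0.0878], [-0.0878, -0.0008, -0.9961], [0.0004, -1.0, 0.0007]]
[ 0.06467386  0.01284031 -0.02086678]
```

Emit:
servo_tool --commands '[0,0,0,0,-1,0,0,0,0,0,0,-1.2,0,0,0,0,0,0,-1.5,0,0,0,0,0,0,-2,0,0,0,0,0,0,-2.5,0,0,0,0,0,0,-2.5,0,0,0,0,0,0,-2,0,0,0,0,0,0,-1,0,0,0,0,0,0,0,0,0,0,0,0,0,0,0,0]'

```text
t: 5.3
tool_pos: [0.5725, 0.2211, 0.2332]
tool_rot: [-0.091, 2.173, -2.176]
contact_force: [-0.5, -0.2, -1.1]
opening: 0.0092
```

Run:
```python
from h import *
plan((.555,-.1175,.21),Rdown(np.radians(-1.5),-1));print(state()[2]['wrist_torque'])
for n in('scene','top'):
    grab(n,'d')
a=cv2.imread('pics/d_scene.png')[60:200,290:375];b=cv2.imread('pics/d_top.png')[130:270,165:250]
cv2.imwrite('pics/zd.png',cv2.resize(np.hstack([a,b]),None,fx=4.2,fy=4.2,interpolation=0))
```

```text
t 5.3 pos [0.5725 0.2211 0.2332] F [-0.52 -0.18 -1.1 ] open 0.0092
shift cm (tool) [ 4.722  2.343 33.569] rot [-0.0012  0.1139 -0.0041]
[[-0.9961, 0.0041, 0.0876], [-0.0876, -0.001, -0.9962], [-0.004, -1.0, 0.0014]]
[-0.05957977 -0.00081703 -0.00469367]
```

View pics/zd.png

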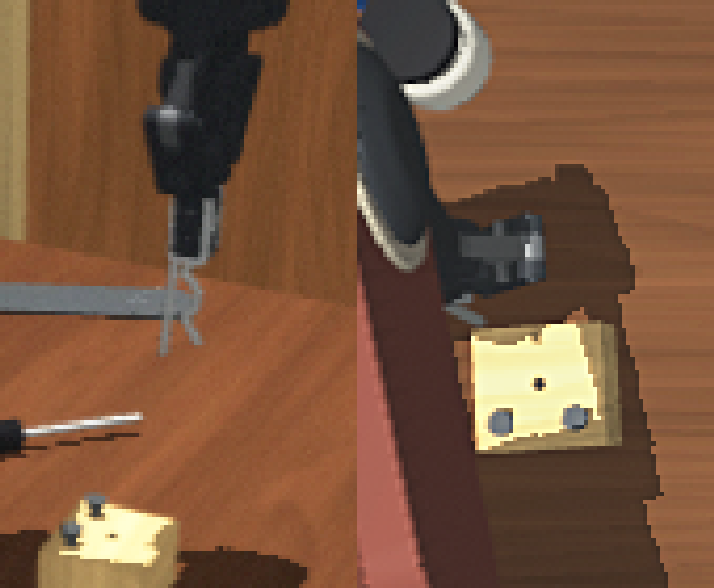

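The clip is out of the block. The leg tip is near scene pixel (329,143.5), and the leg runs up to the pads at about (331,121). I'll measure its lean.

```bash
cat >> h.py <<'E'
def onplane(d,uv):
    p,R,_=state(); n=R.as_matrix()[:,2]; o,v=ray(d,uv); s=((p-o)@n)/(v@n); P=o+v*s[:,None]
    return P,R.inv().apply(P-p)*1000
E
python3 - <<'E'
from h import *
np.set_printoptions(precision=2,suppress=True)
s=load('scene','d')
g=cv2.cvtColor(s['frame'],cv2.COLOR_RGB2GRAY)
im=s['frame'][115:150,320:345]
cv2.imwrite('pics/ze.png',cv2.resize(im[:,:,::-1],None,fx=16,fy=16,interpolation=0))
P,T=onplane(s,[(329,143.8),(331.4,122)]);print(P*1000,T)
E
```

```text
[[563.46 220.14 172.59]
 [565.32 220.39 227.62]] [[ 9.04 59.6   0.  ]
 [ 7.01  4.57  0.  ]]
```

View pics/ze.png

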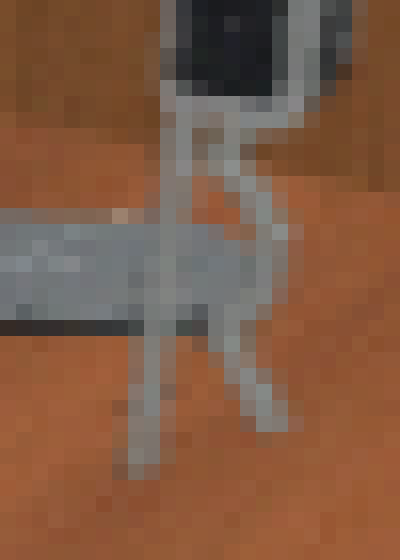

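Run:
```python
from h import *
np.set_printoptions(precision=2,suppress=True)
s=load('scene','d')
px=lambda a,b:(320+a/16-.5,115+b/16-.5)
P,T=onplane(s,[px(177,130),px(165,250),px(153,370),px(140,470)]);print(P*1000,T)
for i in(1,2,3): print((T[i]-T[0])[0]/(T[i]-T[0])[1])
```

```text
[[563.43 220.23 225.8 ]
 [562.97 220.16 207.27]
 [562.49 220.08 188.3 ]
 [561.62 219.98 172.05]] [[ 8.91  6.39  0.  ]
 [ 9.43 24.92  0.  ]
 [ 9.97 43.89  0.  ]
 [10.88 60.13  0.  ]]
0.02822597203373074
0.028171907571425625
0.03673882178748502
```

```bash
cat >> h.py <<'E'
TIP=np.array([.0107,.061,0])
def Rt(yaw=-1.5,lean=.03): return Rdown(np.radians(yaw),-1)*Rn.from_rotvec([0,0,lean])
def goto_tip(tip,yaw=-1.5,lean=.03,T=None):
    T=TIP if T is None else T
    R=Rt(yaw,lean); plan(np.array(tip)-R.apply(T),R); p,R0,_=state(); print('tip now',p+R0.apply(T))
E
python3 - <<'E'
from h import *
goto_tip((.562,-.1175,.13))
E
```

```text
t 5.4 pos [0.5723 0.221  0.2322] F [-1.43 -0.7  -0.55] open 0.0088
shift cm (tool) [ 3.124  4.137 33.725] rot [0.0003 0.114  0.0271]
[[-0.9961, 0.0029, 0.0877], [-0.0877, -0.0013, -0.9961], [-0.0027, -1.0, 0.0016]]
tip now [0.56180748 0.21999636 0.17118577]
```

Emit:
servo_tool --commands '[0,0.114,0.027,0,0,0,0,0,0,0,-0.1,0,2,0,0,0,0,-0.1,0,3,0,0,0,0,-0.1,0,4,0,0,0,0,-0.1,0,4,0,0,0,0,-0.1,0,4,0,0,0,0,-0.1,0,4,0,0,0,0,-0.1,0,4,0,0,0,0,-0.1,0,4,0,0,0,0,0,0,2.5,0,0,0,0,0,0,1,0,0,0,0,0,0,0,0]'

```text
t: 6.6
tool_pos: [0.5611, -0.1144, 0.2116]
tool_rot: [-0.028, -2.209, 2.203]
contact_force: [-0.2, 0.0, -0.1]
opening: 0.0092
```

Run:
```python
from h import *
goto_tip((.562,-.1175,.13))
```

```text
t 6.6 pos [ 0.5611 -0.1144  0.2116] F [-0.16  0.   -0.1 ] open 0.0092
shift cm (tool) [-0.992  2.023  0.311] rot [ 0.0024 -0.0016  0.0328]
[[-0.9996, -0.0027, -0.0277], [0.0277, 0.0025, -0.9996], [0.0028, -1.0, -0.0024]]
tip now [ 0.55022415 -0.11395037  0.15058904]
```

Emit:
servo_tool --commands '[0,0,0.03,-0.6,0.6,0.2,0,0,0,0,-0.4,0.6,0.1,0,0,0,0,0,0.4,0,0,0,0,0,0,0,0,0]'

```text
t: 7.0
tool_pos: [0.5709, -0.1132, 0.1925]
tool_rot: [-0.053, -2.227, 2.215]
contact_force: [0.4, 0.0, -0.6]
opening: 0.0093
```

Run:
```python
from h import *
goto_tip((.562,-.1175,.13))
s=grab('scene','f');t=grab('top','f')
a=cv2.imread('pics/f_scene.png')[180:290,200:300];b=cv2.imread('pics/f_top.png')[160:270,310:410]
cv2.imwrite('pics/zf.png',cv2.resize(np.hstack([a,b]),None,fx=4,fy=4,interpolation=0))
cv2.imwrite('pics/zf2.png',cv2.resize(a[10:85,25:90],None,fx=8,fy=8,interpolation=0))
```

```text
t 7.0 pos [ 0.5709 -0.1132  0.1925] F [ 0.35  0.   -0.56] open 0.0093
shift cm (tool) [-0.001  0.12   0.45 ] rot [0.0058 0.002  0.0068]
[[-0.9994, 0.0233, -0.0241], [0.0242, 0.0052, -0.9997], [-0.0232, -0.9997, -0.0057]]
tip now [ 0.56166393 -0.11266731  0.1312888 ]
```

View pics/zf.png

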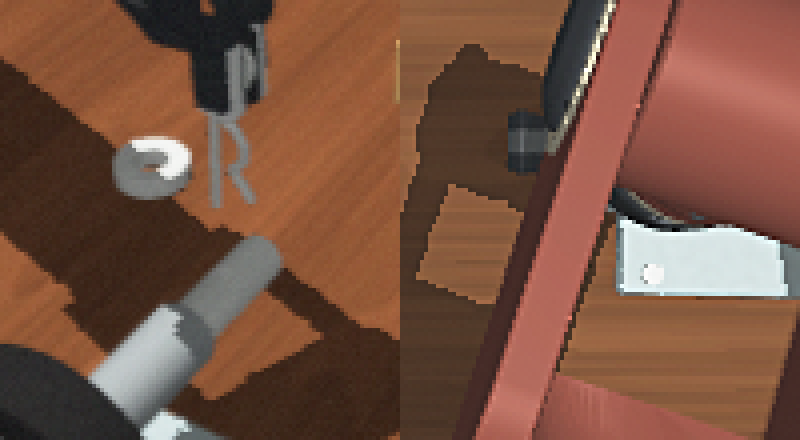

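View pics/zf2.png

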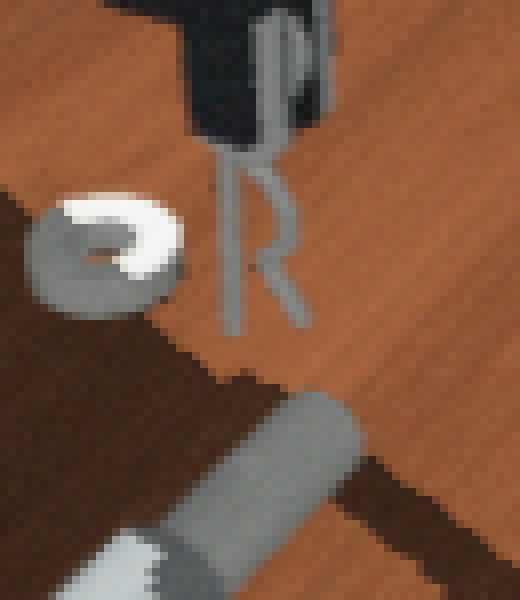

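Run:
```python
from h import *
np.set_printoptions(precision=4,suppress=True)
s=load('scene','f'); p,R,_=state()
tip=p+R.apply(TIP); end=np.array([253.9,231.6])
pr=proj(s,[tip])[0]; print('pred',pr,'seen',end)
P,T=onplane(s,[(253.9,231.6),(225+228/8-.5,190+160/8-.5)]); print(P,T*1)
b=end-pr
h=np.array([255.4,248.2]); 
for z in(.0945,.0965,.0985): print(z,onz(s,[h-b],z), onz(s,[h],z))
# hole pixel in scene crop, gray
a=load('scene','a');print(cv2.cvtColor(a['frame'],cv2.COLOR_RGB2GRAY)[243:254,248:263])
```

```text
pred [253.8238 231.2974] seen [253.9 231.6]
[[ 0.5622 -0.1131  0.1315]
 [ 0.563  -0.1133  0.181 ]] [[10.5833 61.6526  0.    ]
 [ 8.5483 12.1719  0.    ]]
0.0945 [[ 0.5644 -0.1144  0.0945]] [[ 0.565  -0.1151  0.0945]]
0.0965 [[ 0.5658 -0.1164  0.0965]] [[ 0.5664 -0.117   0.0965]]
0.0985 [[ 0.5671 -0.1183  0.0985]] [[ 0.5677 -0.119   0.0985]]
[[105 109 108 115 116 116 114 116 139 217 239 244 245 244 244]
 [108 106 114 118 115 114 116 142 220 239 243 245 244 243 241]
 [113 113 118 116 118 111 148 222 240 244 245 245 242 239 238]
 [115 120 114 114 121 149 221 240 243 244 244 242 240 237 233]
 [118 117 115 119 160 218 230 221 230 239 241 238 236 232 226]
 [115 112 119 163 220 238 205 146 137 175 227 236 230 226 214]
 [117 118 164 217 238 233 195 160 150 212 235 234 225 212 201]
 [120 157 219 239 241 242 242 233 230 235 234 230 221 202 186]
 [158 221 238 240 242 241 241 239 238 233 229 228 214 190 167]
 [220 238 241 243 242 239 240 236 233 229 226 215 190 172 150]
 [238 241 242 241 241 240 237 232 228 225 202 183 176 166 135]]
```

Run:
```python
from h import *
np.set_printoptions(precision=4,suppress=True)
for n,tag in(('scene','a'),('top','a')):
    d=load(n,tag); T=d['cam_to_world'];o=T[:3,3]
    g=cv2.cvtColor(d['frame'],cv2.COLOR_RGB2GRAY).astype(float); S=d['frame'][...,0].astype(float)-d['frame'][...,2]  # wood has R>>B
    # slices across the axle at known axis points y, perpendicular = +-x in image
    yy=np.arange(-.14,-.094,.004); L=[]
    for y in yy:
        a=proj(d,[(.562,y,.085)])[0]; b2=proj(d,[(.562,y+.01,.085)])[0]; u=(b2-a)/np.linalg.norm(b2-a); nrm=np.array([-u[1],u[0]])
        t=np.arange(-16,16,.1); pts=a+t[:,None]*nrm
        v=cv2.remap(S.astype(np.float32),pts[:,0].astype(np.float32)[None],pts[:,1].astype(np.float32)[None],1)[0]
        k=np.where(v<35)[0]; i0=np.argmin(abs(t))
        lo=i0
        while lo>0 and v[lo]<35: lo-=1
        hi=i0
        while hi<len(t)-1 and v[hi]<35: hi+=1
        e=np.array([pts[lo],pts[hi]]); _,r=ray(d,e); r/=np.linalg.norm(r,axis=1)[:,None]; m=r.sum(0); X=o+m*((.085-o[2])/m[2]); L.append([*X[:2],np.linalg.norm(e[1]-e[0])])
    print(n);print(np.array(L))
```

```text
scene
[[ 0.5652 -0.1413 14.3   ]
 [ 0.5656 -0.1375 12.8   ]
 [ 0.5657 -0.1336 12.7   ]
 [ 0.5656 -0.1295 12.4   ]
 [ 0.5657 -0.1256 12.5   ]
 [ 0.5658 -0.1217 12.6   ]
 [ 0.5662 -0.1178 12.7   ]
 [ 0.5661 -0.1138 12.4   ]
 [ 0.5662 -0.1099 12.5   ]
 [ 0.5664 -0.106  12.4   ]
 [ 0.5665 -0.102  12.3   ]
 [ 0.5666 -0.0981 12.4   ]]
top
[[ 0.5619 -0.14   31.9   ]
 [ 0.5619 -0.136  31.9   ]
 [ 0.5619 -0.132  31.9   ]
 [ 0.5619 -0.128  31.9   ]
 [ 0.5614 -0.124  14.2   ]
 [ 0.5628 -0.12   11.1   ]
 [ 0.5626 -0.116  11.2   ]
 [ 0.5628 -0.112  11.1   ]
 [ 0.5629 -0.108  11.    ]
 [ 0.5629 -0.104  11.    ]
 [ 0.5632 -0.1    11.3   ]
 [ 0.5632 -0.096  11.3   ]]
```

```bash
sed -i 's/^TIP=.*/TIP=np.array([.0106,.0615,0])/; s/yaw=-1.5,lean=.03/yaw=-1.8,lean=.04/g' h.py
python3 - <<'E'
from h import *
goto_tip((.5655,-.117,.106))
E
```

```text
t 7.1 pos [ 0.5713 -0.1136  0.1934] F [-0.36 -0.32 -0.54] open 0.009
shift cm (tool) [-0.18   2.557  0.372] rot [0.0054 0.007  0.0154]
[[-0.9994, 0.0248, -0.0242], [0.0244, 0.0046, -0.9997], [-0.0246, -0.9997, -0.0052]]
tip now [ 0.56221716 -0.11306965  0.13166755]
```

Emit:
servo_tool --commands '[0.005,0.007,0.015,-0.15,1.0,0.35,0,0,0,0,0,1.0,0,0,0,0,0,0,0.4,0,0,0,0,0,0,0,0,0]'

```text
t: 7.5
tool_pos: [0.5745, -0.1161, 0.17]
tool_rot: [0.079, 2.214, -2.216]
contact_force: [0.0, 0.2, -0.3]
opening: 0.0091
```

Run:
```python
from h import *
goto_tip((.5655,-.117,.100))
```

```text
t 7.5 pos [ 0.5745 -0.1161  0.17  ] F [ 0.04  0.25 -0.26] open 0.0091
shift cm (tool) [0.115 0.807 0.119] rot [ 0.      0.0017 -0.0016]
[[-0.9987, 0.0415, -0.0297], [0.0297, -0.0013, -0.9996], [-0.0416, -0.9991, 0.0]]
tip now [ 0.56644133 -0.11585853  0.10809699]
```

Emit:
servo_tool --commands '[0,0,0,0.1,0.3,0.12,0,0,0,0,0,0.2,0,0,0,0,0,0,0,0,0]'

```text
t: 7.8
tool_pos: [0.5739, -0.1174, 0.1652]
tool_rot: [0.079, 2.214, -2.215]
contact_force: [0.3, 0.9, -0.5]
opening: 0.0089
```

Run:
```python
from h import *
np.set_printoptions(precision=4,suppress=True)
goto_tip((.5655,-.117,.097))
s=grab('scene','g'); p,R,_=state(); tip=p+R.apply(TIP); print(proj(s,[tip]), proj(s,[tip-[0,0,tip[2]-.0965]]))
a=cv2.imread('pics/g_scene.png')[200:265,225:290];cv2.imwrite('pics/zg.png',cv2.resize(a,None,fx=9,fy=9,interpolation=0))
```

```text
t 7.8 pos [ 0.5739 -0.1174  0.1652] F [ 0.28  0.94 -0.55] open 0.0089
shift cm (tool) [ 0.058  0.636 -0.012] rot [-0.0001  0.0019 -0.0021]
[[-0.9987, 0.0421, -0.0295], [0.0295, -0.0014, -0.9996], [-0.0421, -0.9991, 0.0002]]
tip now [ 0.5659 -0.1172  0.1034]
[[255.0566 245.2991]] [[255.2107 248.1921]]
```

View pics/zg.png

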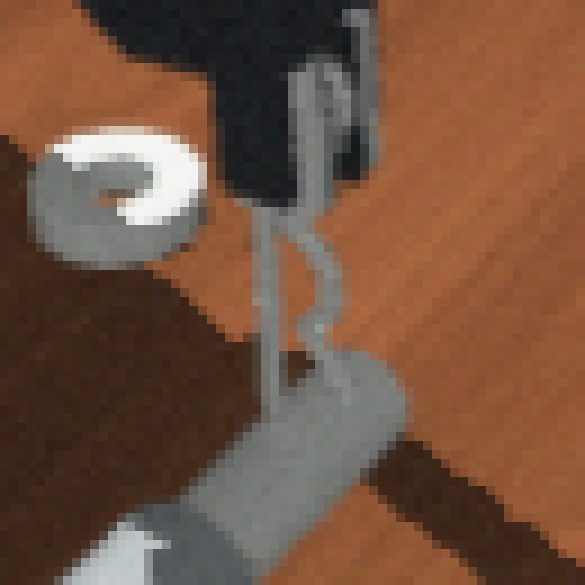

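The tip lines up with the hole pixel: the predicted landing is (255.2,248.2) and the hole is at (255.4,248.3). I'll feel downward gently.

Emit:
servo_tool --commands '[0,0,0,0.03,0.2,0,0,0,0,0,0,0.2,0,0,0,0,0,0,0.2,0,0]'

```text
t: 8.15
tool_pos: [0.5745, -0.1177, 0.16]
tool_rot: [0.082, 2.212, -2.215]
contact_force: [-0.3, 0.4, 0.4]
opening: 0.0093
```

Emit:
servo_tool --commands '[0,0,0,0,0.15,0,0,0,0,0,0,0.15,0,0]'

```text
t: 8.35
tool_pos: [0.5746, -0.1177, 0.1566]
tool_rot: [0.081, 2.212, -2.215]
contact_force: [0.3, -0.6, 0.2]
opening: 0.0089
```

Run:
```python
from h import *
goto_tip((.5655,-.117,.090))
```

```text
t 8.35 pos [ 0.5746 -0.1177  0.1566] F [ 0.33 -0.59  0.19] open 0.0089
shift cm (tool) [ 0.115  0.469 -0.037] rot [-0.0007  0.0019 -0.0038]
[[-0.9986, 0.0437, -0.0296], [0.0295, -0.0021, -0.9996], [-0.0438, -0.999, 0.0008]]
tip now [ 0.56666536 -0.11746607  0.09470954]
```

Emit:
servo_tool --commands '[0,0,-0.003,0.06,0.15,0,0,0,0,0,0.02,0.15,0,0]'

```text
t: 8.55
tool_pos: [0.5739, -0.1176, 0.1533]
tool_rot: [0.078, 2.214, -2.217]
contact_force: [0.5, -0.6, -0.5]
opening: 0.0094
```

Emit:
servo_tool --commands '[0,0,0,0,0.15,0,0,0,0,0,0,0.15,0,0]'

```text
t: 8.75
tool_pos: [0.574, -0.1176, 0.15]
tool_rot: [0.078, 2.214, -2.217]
contact_force: [-0.1, 0.2, -0.2]
opening: 0.0091
```

Run:
```python
from h import *
goto_tip((.5655,-.117,.090))
```

```text
t 8.75 pos [ 0.574  -0.1176  0.15  ] F [-0.08  0.18 -0.19] open 0.0091
shift cm (tool) [ 0.032 -0.19  -0.034] rot [-0.0006  0.0019 -0.0006]
[[-0.9987, 0.0405, -0.0296], [0.0295, -0.0019, -0.9996], [-0.0406, -0.9992, 0.0007]]
tip now [ 0.5659241  -0.11741643  0.08810846]
```

The tip is inside the hole: it's 9 mm below the axle's top with no force. I'll keep going down.

Emit:
servo_tool --commands '[0,0,0,0.02,0.25,0,0,0,0,0,0,0.25,0,0,0,0,0,0,0.25,0,0]'

```text
t: 9.05
tool_pos: [0.5741, -0.1176, 0.142]
tool_rot: [0.078, 2.214, -2.217]
contact_force: [-0.3, 0.5, -1.1]
opening: 0.0093
```

Emit:
servo_tool --commands '[0,0,0,0,0.25,0,0,0,0,0,0,0.25,0,0]'

```text
t: 9.25
tool_pos: [0.5743, -0.1176, 0.1364]
tool_rot: [0.078, 2.214, -2.217]
contact_force: [0.8, -0.6, -1.1]
opening: 0.009
```

Run:
```python
from h import *
goto_tip((.5655,-.117,.0475))
s=grab('scene','i')
a=cv2.imread('pics/i_scene.png')[200:280,220:300];cv2.imwrite('pics/zi.png',cv2.resize(a,None,fx=7,fy=7,interpolation=0))
```

```text
t 9.25 pos [ 0.5743 -0.1176  0.1364] F [ 0.82 -0.59 -1.06] open 0.009
shift cm (tool) [ 0.176  2.698 -0.035] rot [-0.0007  0.0019 -0.0005]
[[-0.9987, 0.0404, -0.0295], [0.0295, -0.0019, -0.9996], [-0.0405, -0.9992, 0.0007]]
tip now [ 0.56618022 -0.11741061  0.07452296]
```

View pics/zi.png

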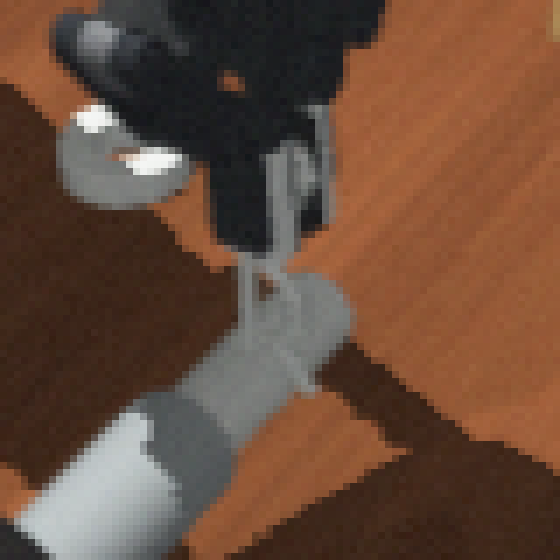

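Emit:
servo_tool --commands '[0,0,0,0.03,0.2,0,0,0,0,0,0.01,0.2,0,0,0,0,0,0.01,0.2,0,0]' --grip_force 80

```text
t: 9.6
tool_pos: [0.5752, -0.1179, 0.131]
tool_rot: [0.081, 2.212, -2.216]
contact_force: [0.5, 0.1, 4.2]
opening: 0.0084
```

Emit:
servo_tool --commands '[0,0,0,0.01,0.2,0,0,0,0,0,0.01,0.2,0,0]'

```text
t: 9.8
tool_pos: [0.576, -0.1181, 0.1305]
tool_rot: [0.082, 2.211, -2.216]
contact_force: [-4.9, 2.3, 10.3]
opening: 0.009
```

Emit:
servo_tool --commands '[0,0,0,0.01,0.2,0,0,0,0,0,0.01,0.2,0,0]'

```text
t: 10.0
tool_pos: [0.576, -0.1181, 0.1305]
tool_rot: [0.08, 2.211, -2.216]
contact_force: [-4.5, 1.0, 8.9]
opening: 0.0083
```

Run:
```python
from h import *
goto_tip((.5655,-.117,.0475))
```

```text
t 10.0 pos [ 0.576  -0.1181  0.1305] F [-4.47  0.96  8.89] open 0.0083
shift cm (tool) [ 0.33   2.105 -0.079] rot [-0.0015  0.0024 -0.0032]
[[-0.9986, 0.0431, -0.0291], [0.029, -0.0028, -0.9996], [-0.0432, -0.9991, 0.0016]]
tip now [ 0.5680592  -0.11794717  0.06864687]
```

Emit:
servo_tool --commands '[0,0,-0.003,0.2,0.05,-0.05,0,0,0,0,0.1,0.1,0,0]'

```text
t: 10.2
tool_pos: [0.5749, -0.1178, 0.1309]
tool_rot: [0.083, 2.209, -2.216]
contact_force: [3.2, 0.5, 3.1]
opening: 0.0086
```

Emit:
servo_tool --commands '[0,0,0,0.1,0.25,0,0,0,0,0,0.05,0.25,0,0]'

```text
t: 10.4
tool_pos: [0.5757, -0.118, 0.1304]
tool_rot: [0.088, 2.206, -2.214]
contact_force: [-3.8, 1.7, 14.0]
opening: 0.0086
```

Run:
```python
from h import *
goto_tip((.5655,-.117,.0475))
```

```text
t 10.4 pos [ 0.5757 -0.118   0.1304] F [-3.77  1.65 13.95] open 0.0086
shift cm (tool) [ 0.314  2.091 -0.078] rot [-0.0029  0.0026 -0.0104]
[[-0.9983, 0.0503, -0.029], [0.0288, -0.0045, -0.9996], [-0.0504, -0.9987, 0.003]]
tip now [ 0.56820222 -0.11799719  0.06845823]
```

Run:
```python
from h import *
s=grab('scene','j')
a=cv2.imread('pics/j_scene.png')[200:280,220:300];b=cv2.imread('pics/i_scene.png')[200:280,220:300];cv2.imwrite('pics/zj.png',cv2.resize(np.hstack([b,a])[25:75],None,fx=5,fy=5,interpolation=0))
cv2.imwrite('pics/zj2.png',cv2.resize(a[15:70,20:60],None,fx=11,fy=11,interpolation=2))
```

```text
(no output)
```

View pics/zj2.png

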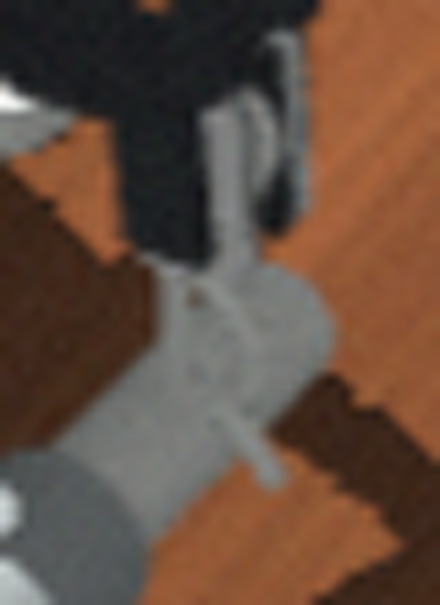

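View pics/zj.png

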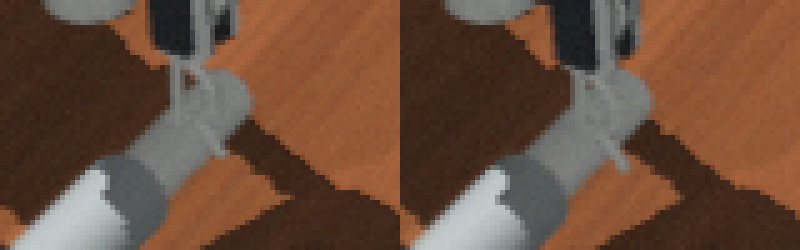

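Emit:
servo_tool --commands '[0,0,-0.01,0.05,0.35,-0.03,0]' --grip_force 100

```text
t: 10.55
tool_pos: [0.576, -0.1181, 0.13]
tool_rot: [0.078, 2.209, -2.219]
contact_force: [-3.8, 0.6, 15.4]
opening: 0.0085
```

Emit:
servo_tool --commands '[0,0,-0.01,0.05,0.42,-0.02,0]'

```text
t: 10.65
tool_pos: [0.5767, -0.1182, 0.1297]
tool_rot: [0.069, 2.213, -2.224]
contact_force: [-5.7, 2.2, 22.0]
opening: 0.0086
```

Run:
```python
from h import *
goto_tip((.5655,-.117,.0475));print(state()[2]['wrist_torque'])
```

```text
t 10.65 pos [ 0.5767 -0.1182  0.1297] F [-5.69  2.22 22.  ] open 0.0086
shift cm (tool) [ 0.375  2.021 -0.099] rot [-0.0045  0.0028  0.0069]
[[-0.999, 0.033, -0.0288], [0.0286, -0.0055, -0.9996], [-0.0331, -0.9994, 0.0046]]
tip now [ 0.56812175 -0.11827474  0.06788737]
[ 0.52083532  1.32988825 -0.02787537]
```

Emit:
servo_tool --commands '[0,0,0.005,0.2,0,-0.08,0,0,0,0,0.15,0.1,-0.05,0]'

```text
t: 10.85
tool_pos: [0.575, -0.1175, 0.1308]
tool_rot: [0.079, 2.206, -2.221]
contact_force: [3.4, -0.8, 4.7]
opening: 0.0088
```

Run:
```python
from h import *
goto_tip((.5655,-.117,.0475));print(state()[2]['wrist_torque'])
```

```text
t 10.85 pos [ 0.575  -0.1175  0.1308] F [ 3.4  -0.81  4.66] open 0.0088
shift cm (tool) [ 0.225  2.133 -0.038] rot [-0.0062  0.003  -0.0028]
[[-0.9987, 0.0426, -0.0287], [0.0284, -0.0075, -0.9996], [-0.0428, -0.9991, 0.0063]]
tip now [ 0.56698442 -0.11769894  0.0688826 ]
[-0.03795873 -0.6657475   0.01254288]
```

Emit:
servo_tool --commands '[-0.006,0,-0.003,0.12,0.3,-0.02,0,0,0,0,0.15,0.4,-0.02,0]'

```text
t: 11.05
tool_pos: [0.5759, -0.118, 0.1302]
tool_rot: [0.085, 2.207, -2.214]
contact_force: [-3.9, 2.5, 17.9]
opening: 0.0083
```

Run:
```python
from h import *
goto_tip((.5655,-.117,.0475));print(state()[2]['wrist_torque'])
```

```text
t 11.05 pos [ 0.5759 -0.118   0.1302] F [-3.93  2.47 17.88] open 0.0083
shift cm (tool) [ 0.33   2.071 -0.069] rot [-0.0021  0.0032 -0.0082]
[[-0.9984, 0.0481, -0.0283], [0.0282, -0.0036, -0.9996], [-0.0482, -0.9988, 0.0022]]
tip now [ 0.56828079 -0.11788515  0.06827724]
[0.449666   0.9584929  0.02256957]
```

Emit:
servo_tool --commands '[0,0,-0.008,0.35,0.4,-0.03,0]'

```text
t: 11.15
tool_pos: [0.5749, -0.1181, 0.1297]
tool_rot: [0.083, 2.207, -2.216]
contact_force: [2.0, 1.4, 12.2]
opening: 0.0085
```

Emit:
servo_tool --commands '[0,0,-0.004,0.3,0.42,-0.02,0]'

```text
t: 11.25
tool_pos: [0.5748, -0.1183, 0.1289]
tool_rot: [0.086, 2.204, -2.216]
contact_force: [2.0, 0.3, 10.1]
opening: 0.0083
```

Run:
```python
from h import *
goto_tip((.5655,-.117,.0475));print(state()[2]['wrist_torque'])
```

```text
t 11.25 pos [ 0.5748 -0.1183  0.1289] F [ 1.97  0.34 10.07] open 0.0083
shift cm (tool) [ 0.22   1.944 -0.113] rot [-0.0043  0.003  -0.0097]
[[-0.9984, 0.0496, -0.0286], [0.0284, -0.0058, -0.9996], [-0.0497, -0.9988, 0.0044]]
tip now [ 0.56729034 -0.11838823  0.06695426]
[ 0.12936475 -0.60571374 -0.00782117]
```

That was lateral jamming. With the side load relieved, the clip is advancing at about 10 N, so I'll continue.

Emit:
servo_tool --commands '[-0.004,0,-0.008,0.22,0.42,-0.05,0]'

```text
t: 11.35
tool_pos: [0.5751, -0.1184, 0.1278]
tool_rot: [0.084, 2.208, -2.214]
contact_force: [1.3, -0.3, 11.7]
opening: 0.0086
```

Emit:
servo_tool --commands '[-0.003,0,-0.005,0.22,0.42,-0.05,0]'

```text
t: 11.45
tool_pos: [0.5752, -0.1186, 0.1268]
tool_rot: [0.085, 2.209, -2.212]
contact_force: [-0.4, 0.0, 11.4]
opening: 0.0085
```

Run:
```python
from h import *
goto_tip((.5655,-.117,.0475));print(state()[2]['wrist_torque'])
```

```text
t 11.45 pos [ 0.5752 -0.1186  0.1268] F [-4.200e-01  1.000e-02  1.145e+01] open 0.0085
shift cm (tool) [ 0.249  1.73  -0.13 ] rot [-0.0005  0.0032 -0.0084]
[[-0.9984, 0.0484, -0.0282], [0.0282, -0.002, -0.9996], [-0.0484, -0.9988, 0.0006]]
tip now [ 0.5676281  -0.11841202  0.0648309 ]
[ 0.06686323 -0.04311468 -0.05259069]
```

Emit:
servo_tool --commands '[0,0,-0.006,0.28,0.42,-0.08,0,0,0,-0.005,0.25,0.42,-0.06,0]'

```text
t: 11.65
tool_pos: [0.5745, -0.1184, 0.1227]
tool_rot: [0.086, 2.206, -2.215]
contact_force: [5.2, 0.2, 1.3]
opening: 0.0088
```

Emit:
servo_tool --commands '[0,0,-0.005,0.25,0.4,-0.06,0,0,0,-0.005,0.22,0.4,-0.06,0]'

```text
t: 11.85
tool_pos: [0.5739, -0.1178, 0.1162]
tool_rot: [0.087, 2.204, -2.216]
contact_force: [7.1, -0.9, 0.5]
opening: 0.0088
```

Run:
```python
from h import *
goto_tip((.5655,-.117,.0475));print(state()[2]['wrist_torque'])
```

```text
t 11.85 pos [ 0.5739 -0.1178  0.1162] F [ 7.12 -0.92  0.51] open 0.0088
shift cm (tool) [ 0.068  0.681 -0.052] rot [-0.0048  0.0023 -0.01  ]
[[-0.9983, 0.0498, -0.0293], [0.029, -0.0064, -0.9996], [-0.05, -0.9987, 0.0049]]
tip now [ 0.56642896 -0.11783479  0.05425898]
[-0.04624933 -1.25096397 -0.05907782]
```

Emit:
servo_tool --commands '[-0.004,0,-0.008,-0.03,0.25,-0.03,0,0,0,-0.003,0,0.2,0,0]'

```text
t: 12.05
tool_pos: [0.5746, -0.1172, 0.1102]
tool_rot: [0.076, 2.214, -2.217]
contact_force: [2.0, -0.6, -0.7]
opening: 0.0086
```

Run:
```python
from h import *
goto_tip((.5655,-.117,.0475))
```

```text
t 12.05 pos [ 0.5746 -0.1172  0.1102] F [ 2.01 -0.58 -0.68] open 0.0086
shift cm (tool) [0.103 0.079 0.005] rot [-0.0004  0.0022  0.0002]
[[-0.9988, 0.0397, -0.0293], [0.0292, -0.0016, -0.9996], [-0.0398, -0.9992, 0.0005]]
tip now [ 0.56648412 -0.11702107  0.04833171]
```

Nearly home. Next come small presses until the force rises steeply.

Emit:
servo_tool --commands '[0,0,0,0.02,0.12,0,0]'

```text
t: 12.15
tool_pos: [0.574, -0.1171, 0.1085]
tool_rot: [0.075, 2.216, -2.217]
contact_force: [-0.1, 0.4, 8.6]
opening: 0.0087
```

Emit:
servo_tool --commands '[0,0,0,0.02,0.12,0,0]'

```text
t: 12.25
tool_pos: [0.574, -0.1172, 0.1084]
tool_rot: [0.074, 2.216, -2.217]
contact_force: [-0.6, 1.5, 13.7]
opening: 0.0085
```

Emit:
servo_tool --commands '[0,0,0,0.02,0.15,0,0]'

```text
t: 12.35
tool_pos: [0.5743, -0.1173, 0.1083]
tool_rot: [0.075, 2.215, -2.217]
contact_force: [-1.6, 0.6, 10.1]
opening: 0.0084
```

Run:
```python
from h import *
goto_tip((.5655,-.117,.0475))
```

```text
t 12.35 pos [ 0.5743 -0.1173  0.1083] F [-1.61  0.57 10.12] open 0.0084
shift cm (tool) [ 0.058 -0.112 -0.001] rot [-0.0002  0.0024  0.0015]
[[-0.9988, 0.0385, -0.0291], [0.029, -0.0014, -0.9996], [-0.0385, -0.9993, 0.0003]]
tip now [ 0.56603251 -0.11706361  0.04641792]
```

Emit:
servo_tool --commands '[0,0,0,0,-0.05,0,0,0,0,0,0,0,0,0.3,0,0,0,0,0,0,0.5,0,0,0,0,0,0,0.5,0,0,0,0,0,0,0.5,0,0,0,0,0,0,0.5]'

```text
t: 12.95
tool_pos: [0.5692, -0.1162, 0.1041]
tool_rot: [-0.061, -2.221, 2.217]
contact_force: [-0.8, 1.1, 0.1]
opening: 0.0426
```

Run:
```python
from h import *
goto_tip((.5655,-.117,.0475))
s=grab('scene','k')
a=cv2.imread('pics/k_scene.png')[195:295,205:315];cv2.imwrite('pics/zk.png',cv2.resize(a,None,fx=6,fy=6,interpolation=0))
```

```text
t 12.95 pos [ 0.5692 -0.1162  0.1041] F [-0.76  1.06  0.1 ] open 0.0426
shift cm (tool) [-0.461 -0.521  0.094] rot [0.0023 0.0024 0.0142]
[[-0.9992, 0.0259, -0.0289], [0.029, 0.0014, -0.9996], [-0.0258, -0.9997, -0.0022]]
tip now [ 0.56018509 -0.1157795   0.04230042]
```

View pics/zk.png

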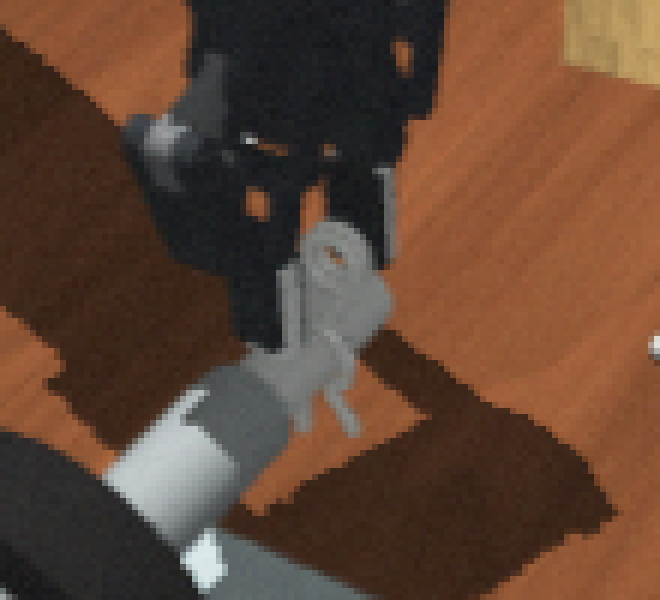

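The picture shows the clip home: the leg tip sticks out below the axle at zoom (303,425), the bent leg is on the near side, and the coil stands free between the fingers. I'll retreat straight up.

Emit:
servo_tool --commands '[0,0,0,0,-1,0,0.5,0,0,0,0,-1.5,0,0.5,0,0,0,0,-2,0,0.5,0,0,0,0,-2.5,0,0.5,0,0,0,0,-3,0,0.5,0,0,0,0,-3,0,0.5,0,0,0,2,-2,-4,0.5,0,0,0,2,-1,-4,0.5,0,0,0,2,-1,-4,0.5,0,0,0,2,0,-4,0.5,0,0,0,2,0,-4,0.5,0,0,0,2,0,-4,0.5,0,0,0,0,0,0,0.5,0,0,0,0,0,0,0.5]'

```text
t: 14.4
tool_pos: [0.45, 0.1347, 0.3011]
tool_rot: [0.094, 2.213, -2.206]
contact_force: [0.3, -0.2, 0.0]
opening: 0.0422
```

Run:
```python
from h import *
np.set_printoptions(precision=4,suppress=True)
print(state()[0],state()[2]['contact_force'])
s=grab('scene','l');t=grab('top','l')
a=cv2.imread('pics/l_scene.png')[205:285,220:300];cv2.imwrite('pics/zl.png',cv2.resize(a,None,fx=7,fy=7,interpolation=0))
b=cv2.imread('pics/l_top.png')[175:240,325:405];cv2.imwrite('pics/zl2.png',cv2.resize(b,None,fx=7,fy=7,interpolation=0))
```

```text
[0.45   0.1347 0.3011] [ 0.3364 -0.1575  0.0286]
```

View pics/zl.png

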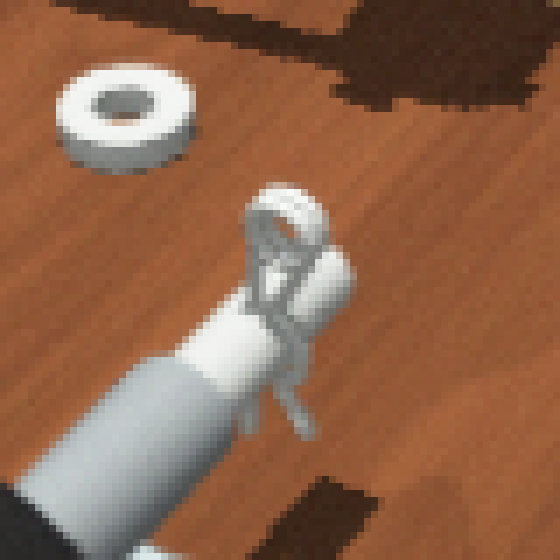

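View pics/zl2.png

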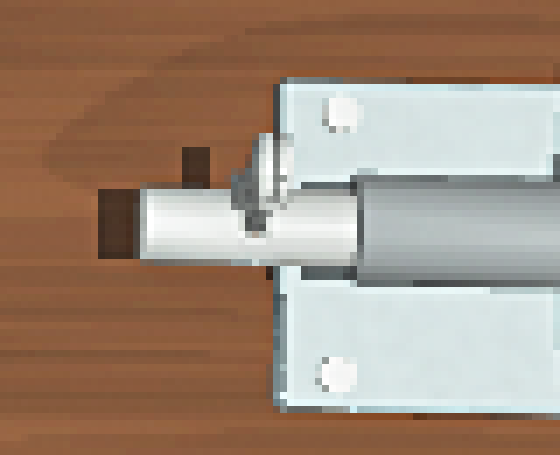

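View pics/l_top.png

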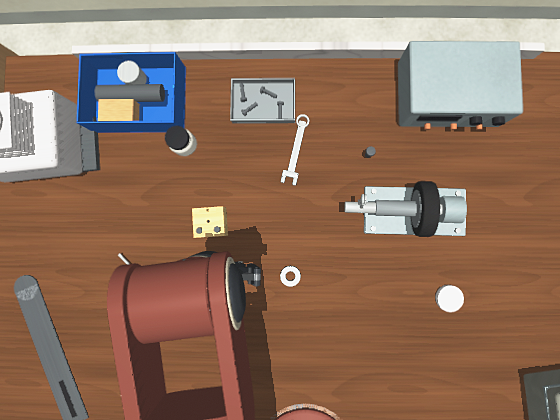

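Run:
```python
from h import *
np.set_printoptions(precision=4,suppress=True)
s=load('scene','l');t=load('top','l')
print('coil',tri(t,(363.1,198.8),s,(260.3,236.6)))
# scene ray with plane y=-.117: coil, tip
o,v=ray(s,[(260.3,236.6),(220+248/7-.5,205+430/7-.5),(220+282/7-.5,205+184/7-.5)])
print('coil,tip,coil top',o+v*((-.117-o[1])/v[:,1])[:,None])
vv,uu=np.mgrid[190:206,355:372];uv=np.c_[uu.ravel(),vv.ravel()];P=dep(t,uv);print('top cloud max z',np.sort(P[:,2])[-6:], P[P[:,2]>.125].mean(0))
vv,uu=np.mgrid[228:246,252:270];P=dep(s,np.c_[uu.ravel(),vv.ravel()]);k=P[(P[:,2]>.115)];print(np.sort(k[:,2])[-6:],k.mean(0))
```

```text
coil (array([ 0.5773, -0.117 ,  0.1284]), np.float64(0.0018405484213877509))
coil,tip,coil top [[ 0.5784 -0.117   0.1289]
 [ 0.563  -0.117   0.0501]
 [ 0.5778 -0.117   0.1419]]
top cloud max z [0.1388 0.139  0.1396 0.1399 1.0254 1.0254] [ 0.5728 -0.1134  0.1663]
[0.1381 0.1382 0.1385 0.1387 0.1391 0.5591] [ 0.5818 -0.1228  0.1322]
```

```bash
python3 -c "
from h import *
print(ticket.finish_job(), monitor.get_obs()['t'])"
```

```text
the job is handed in; nothing more can be done
the job is handed in; nothing more can be done
```

The R-clip is out of the block and locked on the axle, and I handed the job in at about t = 14.5 s of the 72 s allowed. No verdict was reported.

**What I did:**
- I gripped the coil across its thickness, lifted the clip out, corrected its lean of about 0.04 rad, and lined the leg's tip up with the cross-hole seen in the camera picture.
- The leg went into the hole with no contact force.
- The bent leg then jammed on the axle from a sideways load, with wrist force peaking at about 22 N. After I relieved that load it rode over at 10 to 12 N and the push dropped away as it snapped in.
- I pressed on to the hard stop, about 14 N at its highest, then opened the gripper and backed away clear.

**Last checks:**
- **Seating:** The coil centre measured 0.128 to 0.129 m high in the camera views, against 0.130 m for home.
- **Tip height:** The arm's position at the stop puts the tip about 38.5 mm below the axle's axis. A direct camera reading gave only about 35 mm; both are inside the 34 to 42 mm limit.
- **Lean:** The clip leans slightly in its plane in the hole, with the tip about 3 mm off the middle plane by the scene camera (limit 7 mm).
- **Surroundings:** The other things on the bench looked unmoved in the last top picture, though the arm hid most of the screwdriver there. Nothing was touching the gripper.
- **Not measured:** I did not measure the bent leg's spread directly. The pictures show it closed in below the axle.
- **Camera disagreement:** The two cameras differed by about 3 mm in x, so I aligned the tip to the hole within the scene view alone.

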